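Return three odd bottles to their stock trays and stack the emptied tray

ROBOT

A 6-joint arm with a two-finger parallel gripper is mounted at the origin on the work surface. World frame = base frame: x ahead of the robot, y to its left, z up, the work surface at z = 0. Lengths are in m, angles in rad, forces in N, time in s.
With the tool pointing down it reaches from about 0.4 to 0.825 m from the base axis. Payload 7 kg.
Tool frame: the origin (TCP) lies midway between the tips of the shut fingers; the grasp point (between the pads) lies env.grasp_offset behind it (env.grasp_offset is the distance from the TCP to the grasp point, in m); z points along the fingers, y is the line along which they close (so a half turn about z gives the same grasp; the last joint's range is limited). The gripper opens to 88 mm and grips with 3 to 60 N. Pads are 19 mm wide; open, the fingers measure 130 mm over their backs; the gripper's body (78 mm by 193 mm) begins 47 mm behind the grasp point.
Start: joints at [-0.969, 0.359, 0.012, 0, -1.224, -0.288], TCP at [0.208, -0.642, 0.227] pointing down, gripper open.
Joint ranges: [-3.07, 3.07], [-1.43, 2.12], [-1.02, 1.25], [-3.03, 1.67], [-3.05, -0], [-3.03, 3.03]. Speed limits (rad/s): [2.39, 2.39, 3.01, 3.14, 3.14, 3.14].

INTERFACE

Orientations are given as a 3x3 rotation matrix whose columns are the frame's x, y, z axes.
In Python, from cell import env, viewer, job, spotter gives the robot as it stands.
- The arm moves only by the tool arm_command, never from a script. Its argument "motion" is a list that holds one entry, the list of rows, each a list of 7 numbers: the shift along the tool's x, y, z in mm, then the turn, a rotation vector about the tool's x, y, z in degrees, then the opening, from 0 (shut) to 1 (fully open). A call has 1 to 8 rows; each row shifts and turns the commanded pose from where the row before left it, along the tool's axes as they then stand; what a row does not reach is not made up. A row lasts 1/10 s, in which the tool goes at most 50 mm and 8.59 degrees, less where a joint would pass 70% of its speed; a pose out of reach is approached as far as the arm can. A call with a gripper value outside its range is refused whole. The fingers move at their own pace and stop on an object; "squeeze" is the grip in N (left out, the last holds). Time passes only in rows, so rows that do not move let the fingers close. It gives the time, the measured TCP pose, the force, the opening and the grip force at its end, in the units of the state.
- env.observe(): the state, without advancing time (a new reading comes with each control period).
- viewer.camera(name): name is "scene" or "top"; returns the picture (384x512x3 uint8, blue, green, red); there is no depth.
- viewer.camera_model(name): a dict with "fx", "fy", "cx", "cy" (pixels), "R" (3x3) and "t" (3): a world point X has camera coordinates R X + t. Camera axes: x right, y down, z forward; pixel columns grow to the right and rows downward; lengths in m; the calibration is good to about 2 mm. A picture is of the moment at which its call begins. camera_model takes no time and is no camera call.
- job.sign_off(): hands the job in; it is judged then, once.
Trained networks look in the newest picture that a camera, given by its name, has taken for a name from the list of things; names that differ only in an ending like _2 or _b are one class to them, and where a whole thing is asked for, a point or a joint stands for the part that bears it (a point fixed in the world has none). Each returns a list of dicts, best first, with "score" (0 to 1); they miss things now and then, are a little off and sometimes report something else, mostly with a low value. They report only what shows in the picture. A call takes as long as a camera call. They do not tell look-alikes from the thing itself.
- spotter.regions_of(name, camera): "pixels" (384x512 bool, what is visible of it) and "box" ([left, top, right, bottom] in pixels, round what is visible of it).
The state is a dict: "time_s": time; "qpos": joint angles; "qvel": joint speeds; "effort": joint torques, N m; "eef_pos": TCP position; "tcp_rot": TCP orientation; "ft_force": force on the tool from outside, world axes, zero at the start; "torque": the same for the moment, N m; "grip_width": finger opening in m; "gripper_force": force on a finger pad.
Only numpy, scipy, OpenCV 4.12 (cv2) and the standard library are available. Lean on these libraries where they do the work, as an engineer would, in place of code of your own. Each camera call takes 0.05 s, during which the arm holds its last target. There are 200 camera calls.

TASK

Three odd bottles stand in the carry tray: return each one upright to the empty compartment of the tray that already holds two bottles of its own kind, setting it down rather than dropping it. Then stack the emptied carry tray squarely on the stack of empty trays, its feet seated down into the top one. Do not bang into the stock trays, and leave the white bottle and the small dish alone.

Things in the scene. Friction and masses are not known exactly. Their poses are not given: they have to be found in the camera images.
- round_bottle: Slim round amber glass bottle with narrow white screw cap and blank paper label, upright and loose in one of the carry tray's compartments. Body 30 diameter, straight from the base to 58 high; cap 20 diameter, top at 86. About 55 g. Origin: centre of the underside, z up (sizes here and below in mm).
- square_bottle: Square amber glass bottle with round white screw cap and blank label, upright and loose in the carry tray. Body 37 x 37 (sides along own x and y), straight from the base to 46 high; cap 25 diameter, top at 68. About 85 g. Origin: centre of the underside, z up.
- jar_bottle: Squat wide-mouthed amber glass jar with broad white lid and blank label, upright and loose in the carry tray. Body 40 diameter to 31 high; lid 37 diameter, top at 44. About 60 g. Origin: centre of the underside, z up.
- carry_tray: Grey stacking tray, loose, 130 g, holding the odd bottles in any order: 184 long (x), 64 wide (y), 23 high; 3 compartments 56 x 56 at x = -60, 0, 60; walls 4, floor 6 above the origin, rim 23. Origin: centre of underside, on the bench, z up. Under each compartment a foot 42 x 42 x 3 (within the 23); stacked, feet drop into the tray below, origin 20 above its origin. White label on -x end.
- round_tray: Grey tray, same size and make as the carry tray (184 x 64 x 23, compartments 56 x 56, floor 6 above the origin, rim 23), fixed to the bench, with two bottles standing fast in it. Origin: centre of the underside, on the bench; x along it, z up. It holds two slim round bottles, at x = 0 and +60; the empty compartment is the one at x = -60.
- square_tray: Grey tray, same size and make as the carry tray (184 x 64 x 23, compartments 56 x 56, floor 6 above the origin, rim 23), fixed to the bench, with two bottles standing fast in it. Origin: centre of the underside, on the bench; x along it, z up. It holds two square bottles, at x = -60 and +60; the empty compartment is the middle one, at x = 0.
- jar_tray: Grey tray, same size and make as the carry tray (184 x 64 x 23, compartments 56 x 56, floor 6 above the origin, rim 23), fixed to the bench, with two bottles standing fast in it. Origin: centre of the underside, on the bench; x along it, z up. It holds two squat jars, at x = -60 and 0; the empty compartment is the one at x = +60.
- stack_upper: The upper of two loose empty trays that stand stacked, identical to the carry tray in form and size (184 x 64 x 23, feet below, compartments 56 x 56 at x = -60, 0, +60). Origin: centre of its underside, 20 above the bench; z up. Its rim is 43 above the bench. The emptied carry tray goes on this one, long sides parallel (either way round).
- white_bottle: Bystander: white plastic bottle 60 diameter x 156 high, loose, to the left, nearer the robot than the trays. Origin: centre of the underside.
- dish: Bystander: small pale plastic dish 84 diameter x 38 high, loose, to the right, nearer the robot than the trays. Origin: centre of the underside.
Not all that is in view belongs to the job. What is shaped like the square_bottle but turquoise is not meant. Leave any red look-alike of the jar_bottle alone.

How it is judged:
By the outcome, as a careful person would: the job done as asked, in the order asked, and still so for the second after the job is handed in, with the robot touching nothing.
It also fails if it takes over 109 s, if anything falls off the work surface, if the arm or the gripper's body presses on something with over 40 N, if the wrist force passes 120 N, or if a joint passes its speed limit or range.

## Working session

There is one attempt and no reset: what is moved stays moved. The work goes in short steps, Python scripts to look and compute and a tool call to move; the robot and the scene stay as the last step left them, time stands still between calls to the robot, and variables do not carry over. Pictures are saved under pics/ and viewed, at most 14 in all, crops included, and the job is handed in when it is done.

Besides the shell and the picture viewer there is one more tool, called after ">>>" as name(argument=value, ...) on one line, values as JSON. arm_command: Moves the arm, as the interface text tells. Its arguments: {"type":"object","properties":{"motion":{"type":"array","items":{"type":"array","items":{"type":"array","items":{"type":"number"}}}},"squeeze":{"type":"number"}},"required":["motion"]}

```bash
mkdir -p pics; ls; python3 - <<'E'
from cell import env, viewer, job, spotter
import cv2, numpy as np
for n in("scene","top"):
    cv2.imwrite(f"pics/{n}0.png",cv2.resize(viewer.camera(n),(800,600),interpolation=cv2.INTER_CUBIC))
    m=viewer.camera_model(n);print(n,m)
o=env.observe();print(o,env.grasp_offset)
E
```

```text
pics
scene {'fx': 452.1128614748017, 'fy': 452.1128614748017, 'cx': 262.68829508247677, 'cy': 189.64791685986768, 'R': array([[ 0.42659468,  0.90441666,  0.00688997],
       [ 0.75032793, -0.34964017, -0.56103453],
       [-0.50499997,  0.24450409, -0.82776373]]), 't': array([-0.18064174, -0.31965689,  1.68514924])}
top {'fx': 393.52035745580304, 'fy': 393.52035745580304, 'cx': 253.25013146224745, 'cy': 190.48650052065273, 'R': array([[-0.02004011, -0.9996903 ,  0.01475477],
       [-0.99790236,  0.01909128, -0.06185788],
       [ 0.06155703, -0.01596346, -0.9979759 ]]), 't': array([0.0033404 , 0.46421359, 0.97767853])}
{'time_s': 0.1, 'qpos': array([-9.68876972e-01,  3.59310830e-01,  1.11631530e-02, -3.06411105e-04,
       -1.22410844e+00, -2.88127730e-01]), 'qvel': array([-8.36365557e-04, -1.43480527e-03,  3.76301988e-03, -5.85441657e-06,
        1.02603460e-04, -1.01295834e-03]), 'effort': array([-1.64282890e-03, -5.84161806e+01,  2.93747663e+01,  7.01548085e+00,
        1.00836914e-02, -4.22892663e-05]), 'eef_pos': array([ 0.20820785, -0.64162848,  0.22572515]), 'tcp_rot': array([[-9.51202214e-01, -3.08567659e-01, -5.89028893e-04],
       [-3.08568190e-01,  9.51201243e-01,  1.36639528e-03],
       [ 1.38659622e-04,  1.48147380e-03, -9.99998893e-01]]), 'ft_force': array([ 0.31870392,  0.19279863, -0.27237104]), 'torque': array([ 0.0040437 , -0.00016142,  0.00717024]), 'gripper_force': 0.0, 'grip_width': 0.08775933834062442} 0.0188
```

View pics/top0.png

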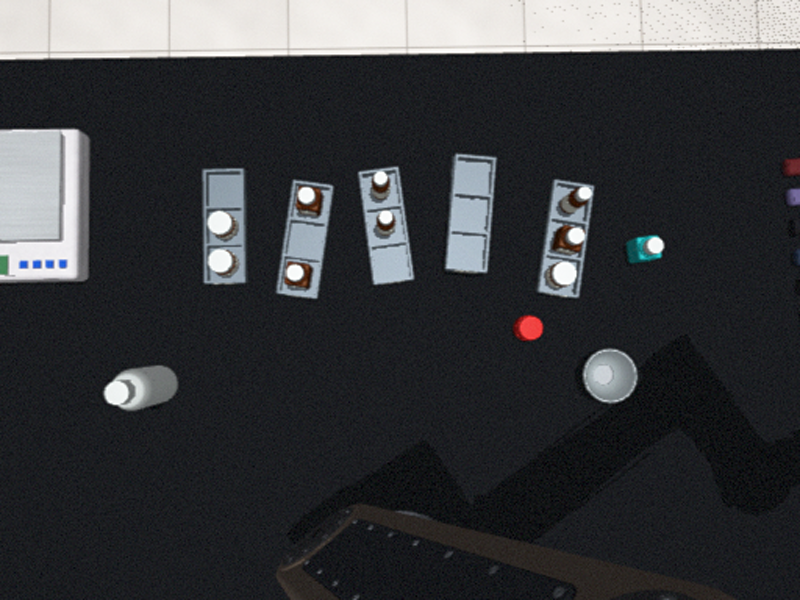

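View pics/scene0.png

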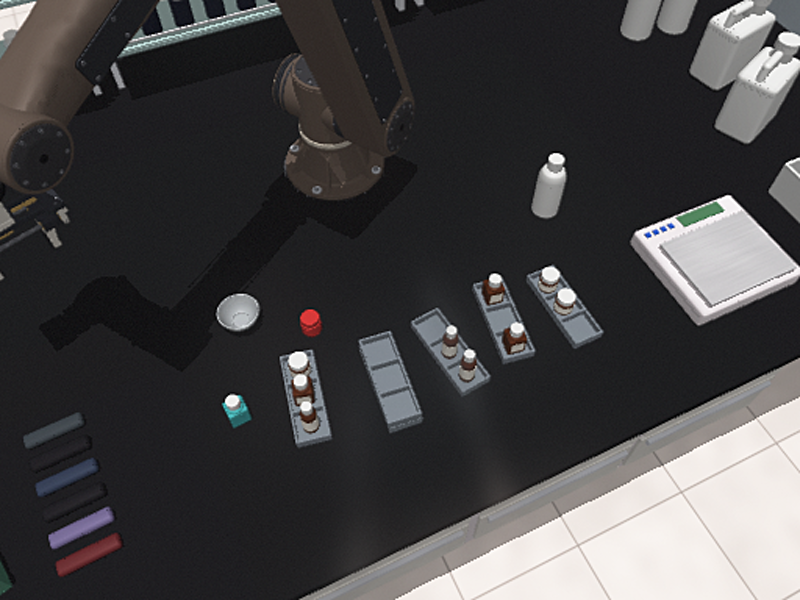

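Trays left to right in the top view: jar (224,225), square (305,240), round (386,225), stack (470,213) and carry (566,238). The carry tray holds round, square and jar from far to near. The bystanders are the white bottle (140,390), dish (610,376), red jar (529,328) and turquoise bottle (645,248). Next I'll fit silhouettes in both views.

```bash
cat > fit.py <<'E'
from cell import env, viewer, job, spotter
import cv2, numpy as np
from scipy.optimize import minimize
S=4
def cyl(r,z0,z1):
    a=np.linspace(0,2*np.pi,40,endpoint=False)
    return np.array([[r*np.cos(t),r*np.sin(t),z] for z in(z0,z1) for t in a])
def box(a,b,z0,z1): return np.array([[x,y,z] for x in(-a/2,a/2) for y in(-b/2,b/2) for z in(z0,z1)])
TRAY=[box(.184,.064,0,.023)]
M={'round_bottle':[cyl(.015,0,.058),cyl(.010,.058,.086)],'square_bottle':[box(.037,.037,0,.046),cyl(.0125,.046,.068)],'jar_bottle':[cyl(.020,0,.031),cyl(.0185,.031,.044)],
 'stack_upper':[box(.184,.064,-.02,.023)]}
def proj(c,X):
    m=viewer.camera_model(c);p=X@m['R'].T+m['t']
    return np.c_[m['fx']*p[:,0]/p[:,2]+m['cx'],m['fy']*p[:,1]/p[:,2]+m['cy']]
def back(c,u,z):
    m=viewer.camera_model(c);d=m['R'].T@np.array([(u[0]-m['cx'])/m['fx'],(u[1]-m['cy'])/m['fy'],1]);o=-m['R'].T@m['t']
    return o+d*(z-o[2])/d[2]
def sil(c,parts,p,z):
    im=np.zeros((384*S,512*S),np.uint8);cs,sn=np.cos(p[2]),np.sin(p[2]);R=np.array([[cs,-sn,0],[sn,cs,0],[0,0,1]])
    for P in parts:
        h=cv2.convexHull(((proj(c,P@R.T+[p[0],p[1],z])+.5)*S*16).astype(np.int32)); cv2.fillConvexPoly(im,h,1,shift=4)
    return im
def fit(name,masks,p0,z,yaw=True,zcut=None):
    parts=M.get(name,TRAY)
    big={}
    for c,m in masks.items():
        m=m.astype(np.uint8)
        if name not in M or name=='stack_upper':
            pts=cv2.findNonZero(m);o=np.zeros_like(m);cv2.fillConvexPoly(o,cv2.convexHull(pts),1);m=o
        big[c]=cv2.resize(m,None,fx=S,fy=S,interpolation=cv2.INTER_NEAREST)
    def cost(q):
        p=[q[0]/1e3,q[1]/1e3,np.radians(q[2]) if yaw else 0];s=0
        for c,m in big.items():
            a=sil(c,parts,p,z);s+=1-np.sum(a&m)/np.sum(a|m)
        return s
    q0=np.array([p0[0]*1e3,p0[1]*1e3,np.degrees(p0[2])])
    r=minimize(cost,q0,method='Nelder-Mead',options=dict(initial_simplex=q0+np.array([[0,0,0],[8,0,0],[0,8,0],[0,0,8]]),xatol=.05,fatol=1e-5))
    return r.x,r.fun/len(big)
E
python3 - <<'E'
from fit import *
for c in('top','scene'): viewer.camera(c)
ap={'jar_tray':(224,225),'square_tray':(305,240),'round_tray':(386,225),'stack_upper':(470,213),'carry_tray':(566,238),'round_bottle':(585,194),'square_bottle':(574,238),'jar_bottle':(564,273)}
yaw0={'jar_tray':0,'square_tray':-.15,'round_tray':.12,'stack_upper':-.07,'carry_tray':-.1}
cache={}
for n,u in ap.items():
    z={'stack_upper':.02}.get(n,.006 if 'bottle' in n else 0)
    X0=back('top',np.array(u)*.64,{'round_bottle':.092,'square_bottle':.074,'jar_bottle':.05,'stack_upper':.043}.get(n,.023))
    ms={}
    for c in('top','scene'):
        cache[n,c]=spotter.regions_of(n,c)
        best=None
        for r in cache[n,c]:
            b=r['box'];uu=proj(c,X0[None])[0];
            d=np.hypot((b[0]+b[2])/2-uu[0],(b[1]+b[3])/2-uu[1])
            if d<14 and (best is None or d<best[0]): best=(d,r)
        if best: ms[c]=best[1]['pixels']
        else: print('miss',n,c,[(r['box'],round(r['score'],2)) for r in cache[n,c]],uu)
    p0=[X0[0],X0[1],yaw0.get(n,0.1)]
    out=[(c,)+fit(n,{c:ms[c]},p0,z) for c in ms]
    if len(ms)==2: out.append(('both',)+fit(n,ms,p0,z))
    print(n,np.round(X0[:2],3));[print('   ',o[0],np.round(o[1],1),round(o[2],3)) for o in out]
E
```

```text
jar_tray [0.586 0.268]
    top [586.8 268.4   0.7] 0.04
    scene [582.3 269.    0.9] 0.046
    both [584.5 268.6   0.9] 0.053
miss square_tray top [] [360.7134128  193.85081352]
square_tray [0.559 0.138]
    scene [556.1 139.3  -9. ] 0.055
round_tray [0.581 0.008]
    top [582.4   8.4   6.3] 0.037
    scene [578.    9.7   6.3] 0.057
    both [580.6   8.8   6.5] 0.059
miss stack_upper scene [] [300.8  136.32]
stack_upper [ 0.594 -0.126]
    top [ 598.1 -127.4   -6.4] 0.044
carry_tray [ 0.555 -0.283]
    top [ 554.9 -283.    -9.5] 0.068
    scene [ 554.9 -281.9  -11.2] 0.064
    both [ 554.9 -282.3  -10.5] 0.067
round_bottle [ 0.611 -0.293]
    top [ 613.8 -293.     8. ] 0.074
    scene [ 614.5 -292.1    5.5] 0.272
    both [ 613.9 -293.1    9.5] 0.172
square_bottle [ 0.547 -0.28 ]
    top [ 551.5 -282.7  -13.3] 0.126
    scene [ 548.2 -282.4  -13.8] 0.131
    both [ 550.5 -283.   -14.8] 0.14
jar_bottle [ 0.496 -0.269]
    top [ 497.2 -269.3    9. ] 0.169
    scene [ 491.  -272.3    8.6] 0.176
    both [ 495.1 -271.    10.2] 0.211
```

```bash
python3 - <<'E'
from fit import *
P={'jar_tray':(584.5,268.6,.9),'square_tray':(557.5,138.6,-9),'round_tray':(580.6,8.8,6.4),'stack_upper':(598.1,-127.4,-6.4),'carry_tray':(554.9,-282.3,-10.3),'round_bottle':(613.9,-293.1,0),'square_bottle':(550.5,-283,-14.8),'jar_bottle':(496,-270.5,0)}
tiles=[]
for c,(x0,y0,x1,y1) in {'top':(120,90,390,200),'scene':(175,165,395,290)}.items():
    k=800/(x1-x0)
    im=cv2.warpAffine(viewer.camera(c),np.array([[k,0,-k*(x0-.5)-.5],[0,k,-k*(y0-.5)-.5]]),(800,int(k*(y1-y0))),flags=cv2.INTER_CUBIC)
    for n,(x,y,a) in P.items():
        z=.02 if 'stack' in n else .006 if 'bottle' in n else 0
        s=sil(c,M.get(n,TRAY),(x/1e3,y/1e3,np.radians(a)),z)
        for ct in cv2.findContours(s,cv2.RETR_EXTERNAL,cv2.CHAIN_APPROX_NONE)[0]:
            q=((ct/S-np.array([x0,y0]))*k).astype(np.int32);cv2.polylines(im,[q],True,(0,255,0) if 'b' in n[-7:] else (0,255,255),1)
    cv2.imwrite(f'pics/ov_{c}.png',im)
    
for i in range(2):
  for n,c in(('square_tray','top'),('stack_upper','scene')):
    viewer.camera(c);print(n,[(r['box'],round(r['score'],2)) for r in spotter.regions_of(n,c)])
E
```

```text
square_tray [([179.0, 117.3, 212.9, 188.6], 0.87)]
stack_upper [([228.4, 212.2, 272.7, 274.5], 0.7), ([264.9, 196.4, 312.8, 252.0], 0.32)]
square_tray [([177.5, 115.2, 215.7, 189.3], 0.81), ([373.2, 227.3, 405.7, 261.3], 0.68)]
stack_upper [([227.6, 213.1, 269.4, 271.9], 0.9)]
```

View pics/ov_top.png

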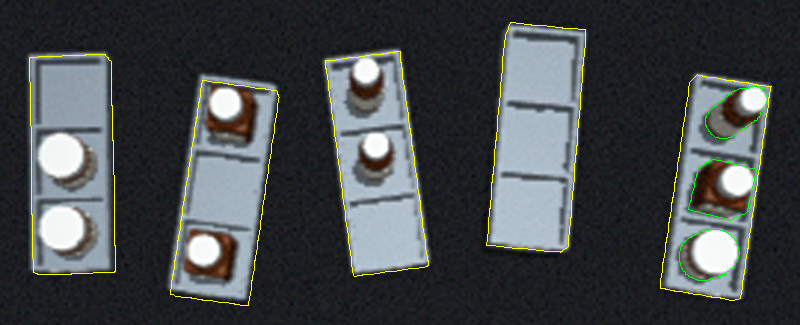

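View pics/ov_scene.png

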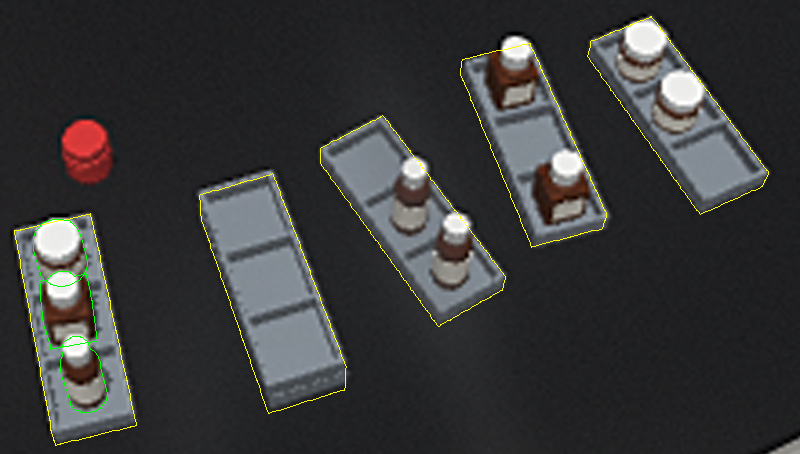

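The overlays match for all but the square tray, which shows a few mm beyond its outline at the far end (top view, ~(280,85)). I'll refit it and set up a move helper.

```bash
cat > go.py <<'E'
from cell import env
import numpy as np,sys
# go.py x y z(mm) yaw(deg): turn about tool z first, then shift in the turned tool axes
x,y,z,a=map(float,sys.argv[1:5]);o=env.observe();R=o['tcp_rot']
cur=np.degrees(np.arctan2(-R[1,0],-R[0,0]));w=np.radians(a)
T=np.array([[-np.cos(w),-np.sin(w),0],[-np.sin(w),np.cos(w),0],[0,0,-1]])
d=T.T@(np.array([x,y,z])-o['eef_pos']*1e3)
print('t',o['time_s'],'pos',np.round(o['eef_pos']*1e3,1),'yaw',round(cur,2),'tilt z',np.round(R[:2,2],4),'| turn',round(cur-a,1),'shift',np.round(d,1),'w',round(o['grip_width']*1e3,1),'F',np.round(o['ft_force'],1),'grip',round(o['gripper_force'],1))
E
python3 - <<'E'
from fit import *
viewer.camera('top');viewer.camera('scene');ms={}
for c in('top','scene'):
  for n,p0 in(('square_tray',(.5575,.1386,-.15)),('stack_upper',(.598,-.127,-.11))):
    uu=proj(c,np.array([[p0[0],p0[1],.02]]))[0]
    for r in spotter.regions_of(n,c):
        b=r['box']
        if abs((b[0]+b[2])/2-uu[0])<14 and abs((b[1]+b[3])/2-uu[1])<14:
            q=fit(n,{c:r['pixels']},p0,.02 if 'stack' in n else 0);print(n,c,np.round(q[0],1),round(q[1],3));break
E
python3 go.py 613.9 -293 140 -10.3
```

```text
square_tray top [561.9 140.2  -9.5] 0.091
stack_upper top [ 597.1 -127.9   -6.1] 0.036
square_tray scene [558.5 139.3  -8.5] 0.083
stack_upper scene [ 587.6 -124.4   -5.9] 0.061
t 1.8 pos [ 208.3 -642.   226.5] yaw 17.98 tilt z [-0.  0.] | turn 28.3 shift [-336.7  415.9   86.5] w 87.8 F [ 1.3 -0.   0.3] grip 0.0
```

>>> arm_command(motion=[[[0,0,0,0,0,7.1,1],[0,0,0,0,0,7.1,1],[0,0,0,0,0,7.1,1],[0,0,0,0,0,7,1],[-28,35,0,0,0,0,1],[-28,35,0,0,0,0,1],[-28,35,0,0,0,0,1],[-28,35,0,0,0,0,1]]], squeeze=10)

```text
time_s: 2.6
eef_pos: [0.3446, -0.5232, 0.2267]
tcp_rot: [[-0.984, 0.18, 0.0], [0.18, 0.984, -0.0], [-0.0, -0.0, -1.0]]
ft_force: [1.3, -0.6, -0.2]
grip_width: 0.0872
gripper_force: 0.0
```

>>> arm_command(motion=[[[-28,35,0,0,0,0,1],[-28,35,0,0,0,0,1],[-28,35,0,0,0,0,1],[-28,35,0,0,0,0,1],[-28,35,0,0,0,0,1],[-28,35,0,0,0,0,1],[-28,35,0,0,0,0,1],[0,0,0,0,0,0,1]]])

```text
time_s: 3.4
eef_pos: [0.5839, -0.315, 0.2259]
tcp_rot: [[-0.985, 0.175, 0.0], [0.175, 0.985, 0.0], [-0.0, 0.0, -1.0]]
ft_force: [-0.4, 0.4, -1.2]
grip_width: 0.0877
gripper_force: 0.0
```

```bash
python3 go.py 613.9 -293 33 -10.3
```

```text
t 3.4 pos [ 583.9 -315.   225.9] yaw -10.08 tilt z [0.0004 0.0002] | turn 0.2 shift [-25.6  27.  192.9] w 87.7 F [-0.4  0.4 -1.2] grip 0.0
```

>>> arm_command(motion=[[[-26,27,20,0,0,0,0.9],[0,0,40,0,0,0,0.9],[0,0,40,0,0,0,0.9],[0,0,40,0,0,0,0.9],[0,0,30,0,0,0,0.9],[0,0,15,0,0,0,0.9],[0,0,8,0,0,0,0.9],[0,0,0,0,0,0,0.9]]])

```text
time_s: 4.2
eef_pos: [0.6108, -0.2968, 0.0335]
tcp_rot: [[-0.984, 0.179, -0.0], [0.179, 0.984, -0.0], [0.0, -0.0, -1.0]]
ft_force: [-0.2, -0.5, -0.0]
grip_width: 0.0786
gripper_force: 0.0
```

>>> arm_command(motion=[[[0,0,0,0,0,0,0.6],[0,0,0,0,0,0,0.5],[0,0,0,0,0,0,0.4],[0,0,0,0,0,0,0.36],[0,0,0,0,0,0,0.32],[0,0,0,0,0,0,0.28],[0,0,0,0,0,0,0.2],[0,0,0,0,0,0,0.1]]])

```text
time_s: 5.0
eef_pos: [0.6108, -0.2965, 0.0336]
tcp_rot: [[-0.984, 0.179, 0.0], [0.179, 0.984, -0.0], [-0.0, -0.0, -1.0]]
ft_force: [0.6, 0.9, 1.3]
grip_width: 0.0301
gripper_force: 10.0
```

```bash
python3 - <<'E'
from fit import *
a=viewer.camera('top')[90:220,300:420];b=viewer.camera('scene')[190:320,140:260]
cv2.imwrite('pics/g1.png',cv2.resize(np.hstack([a,b]),None,fx=3.3,fy=3.3,interpolation=cv2.INTER_CUBIC))
E
python3 go.py 613.9 -293 33 -10.3
```

```text
t 5.1 pos [ 610.8 -296.5   33.6] yaw -10.32 tilt z [0.0001 0.    ] | turn -0.0 shift [-2.4  4.   0.6] w 29.6 F [-0.4  2.   1.2] grip 10.0
```

View pics/g1.png

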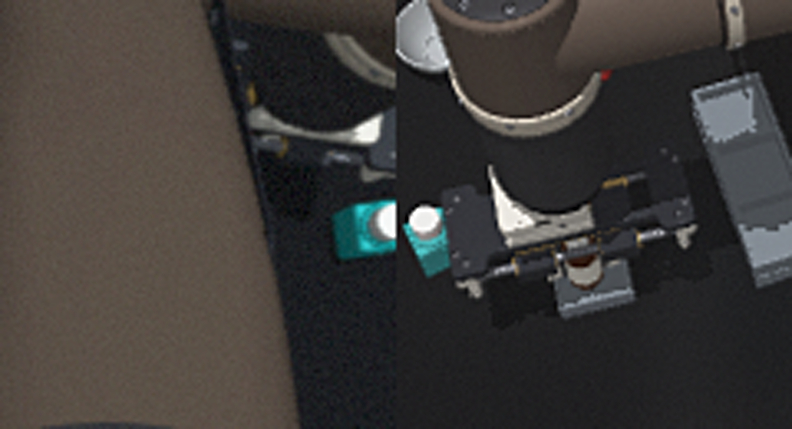

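Grip closed at 30 mm on the round bottle (visible between the fingers, right half, ~(583,265)). Lift and carry.

>>> arm_command(motion=[[[0,0,-10,0,0,0,0.1],[0,0,-20,0,0,0,0.1],[0,0,-35,0,0,0,0.1],[0,0,-35,0,0,0,0.1],[0,0,-10,0,0,0,0.1],[0,0,0,0,0,-5.6,0.1],[0,0,0,0,0,-5.6,0.1],[0,0,0,0,0,-5.5,0.1]]])

```text
time_s: 5.9
eef_pos: [0.6105, -0.2965, 0.1439]
tcp_rot: [[-0.993, -0.115, 0.0], [-0.115, 0.993, 0.0], [-0.0, 0.0, -1.0]]
ft_force: [0.0, -0.6, -0.7]
grip_width: 0.0294
gripper_force: 10.0
```

```bash
python3 go.py 521 2.1 34 6.4
```

```text
t 5.9 pos [ 610.5 -296.5  143.9] yaw 6.6 tilt z [0.0001 0.0002] | turn 0.2 shift [ 55.7 306.7 109.9] w 29.4 F [ 0.  -0.6 -0.7] grip 10.0
```

>>> arm_command(motion=[[[4,20,0,0,0,0,0.1],[8,40,0,0,0,0,0.1],[8,45,0,0,0,0,0.1],[8,45,0,0,0,0,0.1],[8,45,0,0,0,0,0.1],[8,45,0,0,0,0,0.1],[8,45,0,0,0,0,0.1],[3,18,0,0,0,0,0.1]]])

```text
time_s: 6.7
eef_pos: [0.5212, 0.0012, 0.1441]
tcp_rot: [[-0.994, -0.113, 0.0], [-0.113, 0.994, 0.001], [-0.001, 0.001, -1.0]]
ft_force: [1.5, -0.5, 0.2]
grip_width: 0.0298
gripper_force: 10.0
```

>>> arm_command(motion=[[[1,4,0,0,0,0,0.1],[0,0,0,0,0,0,0.1],[0,0,0,0,0,0,0.1]]])

```text
time_s: 7.0
eef_pos: [0.5211, 0.0018, 0.1436]
tcp_rot: [[-0.994, -0.111, -0.0], [-0.111, 0.994, -0.0], [0.0, -0.0, -1.0]]
ft_force: [0.9, 0.4, -0.2]
grip_width: 0.0298
gripper_force: 10.0
```

```bash
python3 go.py 521 2.1 34 6.4
```

```text
t 7.0 pos [521.1   1.8 143.6] yaw 6.36 tilt z [-0.     -0.0001] | turn -0.0 shift [1.000e-01 3.000e-01 1.096e+02] w 29.8 F [ 0.9  0.4 -0.2] grip 10.0
```

>>> arm_command(motion=[[[0,0,20,0,0,0,0.1],[0,0,35,0,0,0,0.1],[0,0,25,0,0,0,0.1],[0,0,13,0,0,0,0.1],[0,0,8,0,0,0,0.1],[0,0,4,0,0,0,0.1],[0,0,2,0,0,0,0.1],[0,0,2,0,0,0,0.1]]])

```text
time_s: 7.8
eef_pos: [0.5216, 0.0023, 0.0351]
tcp_rot: [[-0.994, -0.111, 0.001], [-0.111, 0.994, 0.0], [-0.001, 0.0, -1.0]]
ft_force: [-0.1, -0.6, -0.1]
grip_width: 0.0298
gripper_force: 10.0
```

>>> arm_command(motion=[[[0,0,0.5,0,0,0,0.1],[0,0,0,0,0,0,0.1],[0,0,0,0,0,0,0.1]]])

```text
time_s: 8.1
eef_pos: [0.5212, 0.0025, 0.0345]
tcp_rot: [[-0.994, -0.111, 0.001], [-0.111, 0.994, 0.0], [-0.001, 0.0, -1.0]]
ft_force: [-0.2, -0.4, -0.9]
grip_width: 0.0296
gripper_force: 10.0
```

>>> arm_command(motion=[[[0,0,0.5,0,0,0,0.1],[0,0,0,0,0,0,0.1],[0,0,0.5,0,0,0,0.1],[0,0,0,0,0,0,0.1],[0,0,0.4,0,0,0,0.1],[0,0,0,0,0,0,0.1]]])

```text
time_s: 8.7
eef_pos: [0.5212, 0.0024, 0.0335]
tcp_rot: [[-0.994, -0.112, 0.001], [-0.112, 0.994, 0.0], [-0.001, -0.0, -1.0]]
ft_force: [-3.1, 0.9, 9.7]
grip_width: 0.0298
gripper_force: 10.0
```

>>> arm_command(motion=[[[0,0,-0.4,0,0,0,0.1],[0,0,0,0,0,0,0.36],[0,0,0,0,0,0,0.45],[0,0,0,0,0,0,0.6],[0,0,0,0,0,0,0.6],[0,0,0,0,0,0,0.6],[0,0,-15,0,0,0,0.6],[0,0,-40,0,0,0,0.6]]])

```text
time_s: 9.5
eef_pos: [0.5185, 0.0016, 0.0856]
tcp_rot: [[-0.994, -0.11, -0.007], [-0.11, 0.994, -0.002], [0.007, -0.001, -1.0]]
ft_force: [0.5, 1.1, 0.3]
grip_width: 0.0529
gripper_force: 0.0
```

>>> arm_command(motion=[[[0,0,-40,0,0,0,0.6],[0,0,-30,0,0,0,0.6],[0,-20,0,0,0,4,0.6],[0,-40,0,0,0,8,0.6],[0,-40,0,0,0,8,0.6],[0,0,0,0,0,0,0.6],[0,0,0,0,0,0,0.9]]])

```text
time_s: 10.2
eef_pos: [0.5207, -0.0981, 0.1579]
tcp_rot: [[-0.972, 0.237, -0.0], [0.237, 0.972, 0.0], [0.0, -0.0, -1.0]]
ft_force: [0.5, 0.4, 0.1]
grip_width: 0.0561
gripper_force: 0.0
```

```bash
python3 go.py 550.5 -283.5 28 -13
```

```text
t 10.2 pos [520.7 -98.1 157.9] yaw -13.69 tilt z [-0.0002  0.    ] | turn -0.7 shift [ -70.8 -173.9  129.9] w 56.1 F [0.5 0.4 0.1] grip 0.0
```

>>> arm_command(motion=[[[-7,-17,0,0,0,-0.7,0.9],[-14,-35,0,0,0,0,0.9],[-17,-42,0,0,0,0,0.9],[-17,-42,0,0,0,0,0.9],[-11,-26,0,0,0,0,0.9],[-5,-12,0,0,0,0,0.9],[0,0,0,0,0,0,0.9],[0,0,0,0,0,0,0.9]]])

```text
time_s: 11.0
eef_pos: [0.551, -0.2817, 0.1578]
tcp_rot: [[-0.975, 0.223, -0.0], [0.223, 0.975, 0.0], [0.001, 0.0, -1.0]]
ft_force: [0.2, 0.2, 0.4]
grip_width: 0.079
gripper_force: 0.0
```

```bash
python3 go.py 550.5 -283.5 28 -13; python3 - <<'E'
from fit import *
b=viewer.camera('scene')[150:300,130:400]
cv2.imwrite('pics/g2.png',cv2.resize(b,None,fx=2.9,fy=2.9,interpolation=cv2.INTER_CUBIC))
E
```

```text
t 11.0 pos [ 551.  -281.7  157.8] yaw -12.88 tilt z [-0.0004  0.0004] | turn 0.1 shift [ 1.000e-01 -1.800e+00  1.298e+02] w 79.0 F [0.2 0.2 0.4] grip 0.0
```

View pics/g2.png

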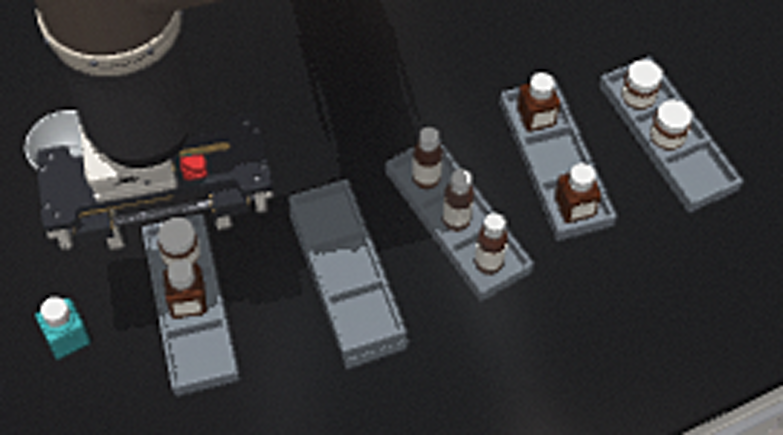

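Round bottle stands in its compartment at (425,158). Next is the square bottle at (185,290).

>>> arm_command(motion=[[[0,-1.5,20,0,0,0,0.9],[0,0,40,0,0,0,0.9],[0,0,38,0,0,0,0.9],[0,0,20,0,0,0,0.9],[0,0,10,0,0,0,0.9],[0,0,2,0,0,0,0.8],[0,0,0,0,0,0,0.7],[0,0,0,0,0,0,0.6]]])

```text
time_s: 11.85
eef_pos: [0.5518, -0.2842, 0.0296]
tcp_rot: [[-0.975, 0.223, 0.002], [0.223, 0.975, -0.001], [-0.002, -0.0, -1.0]]
ft_force: [0.1, 0.2, -0.5]
grip_width: 0.0604
gripper_force: 0.0
```

>>> arm_command(motion=[[[0,0,0,0,0,0,0.55],[0,0,0,0,0,0,0.5],[0,0,0,0,0,0,0.46],[0,0,0,0,0,0,0.42],[0,0,0,0,0,0,0.38],[0,0,0,0,0,0,0.3],[0,0,0,0,0,0,0.2],[0,0,0,0,0,0,0.2]]], squeeze=12)

```text
time_s: 12.65
eef_pos: [0.5507, -0.2843, 0.0282]
tcp_rot: [[-0.975, 0.224, 0.0], [0.224, 0.975, -0.0], [-0.0, -0.0, -1.0]]
ft_force: [-1.4, 1.4, 4.0]
grip_width: 0.0372
gripper_force: 11.9
```

>>> arm_command(motion=[[[0,0,-8,0,0,0,0.2],[0,0,-20,0,0,0,0.2],[0,0,-35,0,0,0,0.2],[0,0,-35,0,0,0,0.2],[0,0,-15,0,0,0,0.2],[0,0,0,0,0,-4,0.2],[0,0,0,0,0,0,0.2]]])

```text
time_s: 13.35
eef_pos: [0.5507, -0.2843, 0.1419]
tcp_rot: [[-0.988, 0.154, 0.001], [0.154, 0.988, -0.0], [-0.001, 0.0, -1.0]]
ft_force: [0.4, 1.1, -1.5]
grip_width: 0.0373
gripper_force: 11.8
```

```bash
python3 go.py 559.5 139.5 28.2 -9
```

```text
t 13.35 pos [ 550.7 -284.3  141.9] yaw -8.87 tilt z [ 0.0012 -0.    ] | turn 0.1 shift [ 57.6 419.9 113.7] w 37.3 F [ 0.4  1.1 -1.5] grip 11.8
```

>>> arm_command(motion=[[[3,20,0,0,0,0,0.2],[5.5,40,0,0,0,0,0.2],[5.5,40,0,0,0,0,0.2],[5.5,40,0,0,0,0,0.2],[5.5,40,0,0,0,0,0.2],[5.5,40,0,0,0,0,0.2],[5.5,40,0,0,0,0,0.2],[5.5,40,0,0,0,0,0.2]]])

```text
time_s: 14.15
eef_pos: [0.5555, 0.02, 0.1406]
tcp_rot: [[-0.988, 0.157, -0.001], [0.157, 0.988, -0.0], [0.001, -0.001, -1.0]]
ft_force: [0.5, 0.0, -1.0]
grip_width: 0.037
gripper_force: 11.8
```

>>> arm_command(motion=[[[5.5,40,0,0,0,0,0.2],[5.5,40,0,0,0,0,0.2],[3,25,0,0,0,0,0.2],[2,15,0,0,0,0,0.2],[0,0,0,0,0,0,0.2],[0,0,0,0,0,0,0.2],[0,0,0,0,0,0,0.2]]])

```text
time_s: 14.85
eef_pos: [0.5587, 0.1385, 0.1408]
tcp_rot: [[-0.988, 0.156, -0.001], [0.156, 0.988, -0.0], [0.001, -0.001, -1.0]]
ft_force: [0.2, -1.2, -1.7]
grip_width: 0.0369
gripper_force: 11.8
```

```bash
python3 go.py 559.5 139.5 28.2 -9
```

```text
t 14.85 pos [558.7 138.5 140.8] yaw -9.0 tilt z [-0.0007 -0.0004] | turn -0.0 shift [ -0.6   1.1 112.6] w 36.9 F [ 0.2 -1.2 -1.7] grip 11.8
```

>>> arm_command(motion=[[[0,1,20,0,0,0,0.2],[0,0,35,0,0,0,0.2],[0,0,25,0,0,0,0.2],[0,0,14,0,0,0,0.2],[0,0,10,0,0,0,0.2],[0,0,4,0,0,0,0.2],[0,0,2,0,0,0,0.2],[0,0,0,0,0,0,0.2]]])

```text
time_s: 15.65
eef_pos: [0.5596, 0.1405, 0.0316]
tcp_rot: [[-0.988, 0.155, 0.001], [0.155, 0.988, 0.0], [-0.001, 0.0, -1.0]]
ft_force: [0.8, -0.3, -0.7]
grip_width: 0.0371
gripper_force: 11.8
```

>>> arm_command(motion=[[[0,0,1,0,0,0,0.2],[0,0,0,0,0,0,0.2],[0,0,0.5,0,0,0,0.2],[0,0,0,0,0,0,0.2]]])

```text
time_s: 16.05
eef_pos: [0.5592, 0.1407, 0.0298]
tcp_rot: [[-0.988, 0.155, 0.0], [0.155, 0.988, 0.0], [-0.0, 0.0, -1.0]]
ft_force: [0.2, -0.9, -0.4]
grip_width: 0.0371
gripper_force: 11.8
```

>>> arm_command(motion=[[[0,0,0.7,0,0,0,0.2],[0,0,0,0,0,0,0.2],[0,0,0.5,0,0,0,0.2],[0,0,0,0,0,0,0.2],[0,0,0.4,0,0,0,0.2],[0,0,0,0,0,0,0.2]]])

```text
time_s: 16.65
eef_pos: [0.5592, 0.1406, 0.0282]
tcp_rot: [[-0.988, 0.155, 0.0], [0.155, 0.988, -0.0], [-0.0, -0.0, -1.0]]
ft_force: [-1.4, -0.7, 3.5]
grip_width: 0.0371
gripper_force: 11.8
```

>>> arm_command(motion=[[[0,0,0,0,0,0,0.44],[0,0,0,0,0,0,0.5],[0,0,0,0,0,0,0.65],[0,0,0,0,0,0,0.65],[0,0,0,0,0,0,0.65],[0,0,-10,0,0,0,0.65],[0,0,-35,0,0,0,0.65],[0,0,-40,0,0,0,0.65]]])

```text
time_s: 17.45
eef_pos: [0.5583, 0.14, 0.1134]
tcp_rot: [[-0.988, 0.155, -0.003], [0.155, 0.988, -0.002], [0.002, -0.002, -1.0]]
ft_force: [0.8, -0.0, -0.1]
grip_width: 0.057
gripper_force: 0.0
```

>>> arm_command(motion=[[[0,0,-35,0,0,0,0.65],[5,-30,0,0,0,0,0.65],[7,-45,0,0,0,0,0.65],[7,-45,0,0,0,0,0.65],[7,-45,0,0,0,0,0.65],[7,-45,0,0,0,0,0.8],[7,-45,0,0,0,0,0.9],[7,-45,0,0,0,0,0.9]]])

```text
time_s: 18.25
eef_pos: [0.4655, -0.1501, 0.149]
tcp_rot: [[-0.988, 0.154, 0.001], [0.154, 0.988, -0.0], [-0.001, 0.0, -1.0]]
ft_force: [2.3, -0.9, 0.2]
grip_width: 0.0753
gripper_force: 0.0
```

```bash
python3 go.py 496 -271 27 -10.3
```

```text
t 18.25 pos [ 465.5 -150.1  149. ] yaw -8.89 tilt z [ 0.0014 -0.    ] | turn 1.4 shift [ -51.6 -113.5  122. ] w 75.3 F [ 2.3 -0.9  0.2] grip 0.0
```

>>> arm_command(motion=[[[-10,-20,0,0,0,1.4,0.95],[-17,-40,0,0,0,0,0.95],[-16,-33,0,0,0,0,0.95],[-8,-16,0,0,0,0,0.95],[0,0,0,0,0,0,0.95],[0,0,0,0,0,0,0.95],[0,0,0,0,0,0,0.95]]])

```text
time_s: 18.95
eef_pos: [0.4972, -0.2641, 0.1483]
tcp_rot: [[-0.984, 0.179, 0.0], [0.179, 0.984, 0.0], [-0.0, 0.0, -1.0]]
ft_force: [-0.0, -0.6, 0.3]
grip_width: 0.0834
gripper_force: 0.0
```

```bash
python3 go.py 496 -271 27 -10.3; python3 - <<'E'
from fit import *
b=viewer.camera('scene')
for n,p0,z in(('jar_bottle',(.496,-.271,0),.006),('carry_tray',(.555,-.282,-.18),0)):
  for r in spotter.regions_of(n,'scene'):
    u=proj('scene',np.array([[p0[0],p0[1],.025]]))[0];bx=r['box']
    if abs((bx[0]+bx[2])/2-u[0])<16 and abs((bx[1]+bx[3])/2-u[1])<20: print(n,fit(n,{'scene':r['pixels']},p0,z));break
cv2.imwrite('pics/g3.png',cv2.resize(b[150:300,130:400],None,fx=2.9,fy=2.9,interpolation=cv2.INTER_CUBIC))
E
```

```text
t 18.95 pos [ 497.2 -264.1  148.3] yaw -10.3 tilt z [0.0003 0.0001] | turn 0.0 shift [-1.000e-01 -7.000e+00  1.213e+02] w 83.4 F [-0.  -0.6  0.3] grip 0.0
jar_bottle (array([ 493.57420556, -270.0028844 ,   13.95926114]), np.float64(0.08035965158752456))
carry_tray (array([ 553.30558692, -282.6001319 ,  -10.28725619]), np.float64(0.048756617287245896))
```

View pics/g3.png

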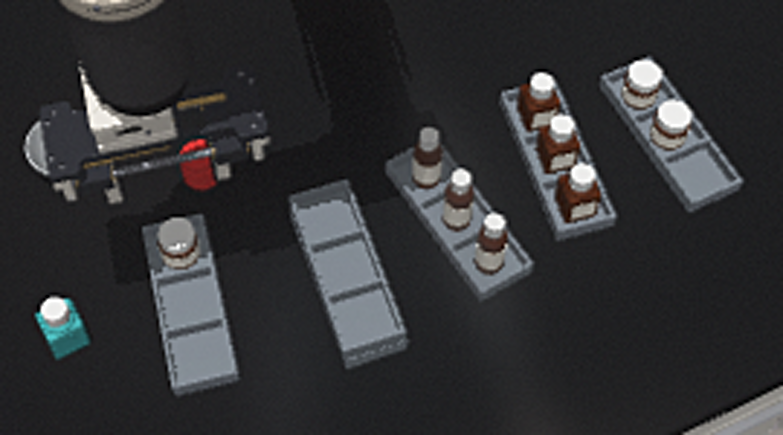

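Square bottle is in place at (562,143). The jar remains at (178,243).

>>> arm_command(motion=[[[0.5,-7,15,0,0,0,0.95],[0,0,35,0,0,0,0.95],[0,0,35,0,0,0,0.95],[0,0,22,0,0,0,0.95],[0,0,10,0,0,0,0.9],[0,0,4.5,0,0,0,0.8],[0,0,0,0,0,0,0.7],[0,0,0,0,0,0,0.6]]])

```text
time_s: 19.9
eef_pos: [0.4965, -0.2716, 0.0277]
tcp_rot: [[-0.984, 0.179, 0.002], [0.179, 0.984, -0.0], [-0.002, -0.0, -1.0]]
ft_force: [-0.1, -0.8, 0.9]
grip_width: 0.0605
gripper_force: 0.0
```

>>> arm_command(motion=[[[0,0,0,0,0,0,0.55],[0,0,0,0,0,0,0.52],[0,0,0,0,0,0,0.48],[0,0,0,0,0,0,0.44],[0,0,0,0,0,0,0.4],[0,0,0,0,0,0,0.35],[0,0,0,0,0,0,0.3],[0,0,0,0,0,0,0.3]]], squeeze=12)

```text
time_s: 20.7
eef_pos: [0.4958, -0.2716, 0.0267]
tcp_rot: [[-0.984, 0.179, 0.0], [0.179, 0.984, -0.0], [-0.0, -0.0, -1.0]]
ft_force: [-0.7, 1.1, 5.2]
grip_width: 0.0391
gripper_force: 12.0
```

>>> arm_command(motion=[[[0,0,-8,0,0,0,0.3],[0,0,-20,0,0,0,0.3],[0,0,-35,0,0,0,0.3],[0,0,-35,0,0,0,0.3],[0,0,-15,0,0,-3.7,0.3],[0,0,0,0,0,-3.7,0.3],[0,0,0,0,0,-3.7,0.3],[0,0,0,0,0,0,0.3]]])

```text
time_s: 21.5
eef_pos: [0.4954, -0.2715, 0.1398]
tcp_rot: [[-1.0, -0.014, 0.0], [-0.014, 1.0, 0.0], [-0.0, 0.0, -1.0]]
ft_force: [-0.3, 1.0, -0.7]
grip_width: 0.0392
gripper_force: 12.0
```

```bash
python3 go.py 644.5 269.5 26.7 0.8
```

```text
t 21.5 pos [ 495.4 -271.5  139.8] yaw 0.82 tilt z [0.0001 0.0001] | turn 0.0 shift [-156.6  538.9  113.1] w 39.2 F [-0.3  1.  -0.7] grip 12.0
```

>>> arm_command(motion=[[[-5,19,0,0,0,0,0.3],[-11.6,40,0,0,0,0,0.3],[-11.6,40,0,0,0,0,0.3],[-11.6,40,0,0,0,0,0.3],[-11.6,40,0,0,0,0,0.3],[-11.6,40,0,0,0,0,0.3],[-11.6,40,0,0,0,0,0.3],[-11.6,40,0,0,0,0,0.3]]])

```text
time_s: 22.3
eef_pos: [0.5777, 0.0302, 0.1394]
tcp_rot: [[-1.0, -0.012, -0.0], [-0.012, 1.0, -0.0], [0.0, -0.0, -1.0]]
ft_force: [0.2, -0.5, -0.7]
grip_width: 0.0393
gripper_force: 12.0
```

>>> arm_command(motion=[[[-11.6,40,0,0,0,0,0.3],[-11.6,40,0,0,0,0,0.3],[-11.6,40,0,0,0,0,0.3],[-11.6,40,0,0,0,0,0.3],[-11.6,40,0,0,0,0,0.3],[-8,28,0,0,0,0,0.3],[-4,12,0,0,0,0,0.3],[0,0,0,0,0,0,0.3]]])

```text
time_s: 23.1
eef_pos: [0.6444, 0.2708, 0.1385]
tcp_rot: [[-1.0, -0.014, -0.001], [-0.014, 1.0, -0.001], [0.001, -0.001, -1.0]]
ft_force: [-0.4, -0.9, -0.6]
grip_width: 0.0395
gripper_force: 12.0
```

>>> arm_command(motion=[[[0,0,0,0,0,0,0.3],[0,0,0,0,0,0,0.3]]])

```text
time_s: 23.3
eef_pos: [0.6442, 0.2682, 0.1396]
tcp_rot: [[-1.0, -0.012, -0.0], [-0.012, 1.0, -0.0], [0.0, -0.0, -1.0]]
ft_force: [-0.7, -0.1, -1.2]
grip_width: 0.0396
gripper_force: 12.0
```

```bash
python3 go.py 644.5 269.5 26.7 0.8
```

```text
t 23.3 pos [644.2 268.2 139.6] yaw 0.7 tilt z [-0.0004 -0.0003] | turn -0.1 shift [ -0.3   1.3 112.9] w 39.6 F [-0.7 -0.1 -1.2] grip 12.0
```

>>> arm_command(motion=[[[0,1,20,0,0,0,0.3],[0,0,35,0,0,0,0.3],[0,0,25,0,0,0,0.3],[0,0,14,0,0,0,0.3],[0,0,10,0,0,0,0.3],[0,0,4,0,0,0,0.3],[0,0,2,0,0,0,0.3],[0,0,0,0,0,0,0.3]]])

```text
time_s: 24.1
eef_pos: [0.645, 0.2708, 0.0303]
tcp_rot: [[-1.0, -0.014, 0.001], [-0.014, 1.0, 0.001], [-0.001, 0.001, -1.0]]
ft_force: [0.6, -0.1, -0.4]
grip_width: 0.0395
gripper_force: 12.0
```

>>> arm_command(motion=[[[0,0,1,0,0,0,0.3],[0,0,0,0,0,0,0.3],[0,0,0.6,0,0,0,0.3],[0,0,0,0,0,0,0.3],[0,0,0.4,0,0,0,0.3],[0,0,0,0,0,0,0.3]]])

```text
time_s: 24.7
eef_pos: [0.6445, 0.2705, 0.0274]
tcp_rot: [[-1.0, -0.014, -0.0], [-0.014, 1.0, -0.0], [0.0, -0.0, -1.0]]
ft_force: [-0.2, 0.3, -1.0]
grip_width: 0.0395
gripper_force: 12.0
```

>>> arm_command(motion=[[[0,0,0.5,0,0,0,0.3],[0,0,0,0,0,0,0.3],[0,0,0.4,0,0,0,0.3],[0,0,0,0,0,0,0.3]]])

```text
time_s: 25.1
eef_pos: [0.6445, 0.2705, 0.0268]
tcp_rot: [[-1.0, -0.014, 0.0], [-0.014, 1.0, -0.0], [-0.0, -0.0, -1.0]]
ft_force: [-1.0, -0.7, 1.8]
grip_width: 0.0396
gripper_force: 12.0
```

>>> arm_command(motion=[[[0,0,0.2,0,0,0,0.3],[0,0,0,0,0,0,0.47],[0,0,0,0,0,0,0.55],[0,0,0,0,0,0,0.65],[0,0,0,0,0,0,0.65],[0,0,-10,0,0,0,0.65],[0,0,-35,0,0,0,0.65],[0,0,-40,0,0,0,0.65]]])

```text
time_s: 25.9
eef_pos: [0.6437, 0.27, 0.1114]
tcp_rot: [[-1.0, -0.014, -0.002], [-0.014, 1.0, -0.002], [0.002, -0.002, -1.0]]
ft_force: [0.7, 1.0, -0.2]
grip_width: 0.0569
gripper_force: 0.0
```

>>> arm_command(motion=[[[0,0,-35,0,0,3.7,0.65],[0,-10,0,0,0,3.7,0.65],[0,-30,0,0,0,3.7,0.65],[0,-45,0,0,0,0,0.65],[0,-45,0,0,0,0,0.65],[0,-45,0,0,0,0,0.65],[0,-45,0,0,0,0,0.65],[0,-45,0,0,0,0,0.65]]])

```text
time_s: 26.7
eef_pos: [0.5998, 0.0078, 0.1474]
tcp_rot: [[-0.984, 0.179, 0.001], [0.179, 0.984, 0.0], [-0.001, 0.0, -1.0]]
ft_force: [0.7, 0.1, 0.1]
grip_width: 0.0569
gripper_force: 0.0
```

```bash
python3 go.py 554.5 -282.4 60 -10.3
```

```text
t 26.7 pos [599.8   7.8 147.4] yaw -10.29 tilt z [0.0012 0.0002] | turn 0.0 shift [  -7.3 -293.6   87.4] w 56.9 F [0.7 0.1 0.1] grip 0.0
```

>>> arm_command(motion=[[[-1,-45,0,0,0,0,0.8],[-1,-45,0,0,0,0,0.9],[-1,-45,0,0,0,0,1],[-1,-45,0,0,0,0,1],[-1,-45,0,0,0,0,1],[-1,-35,0,0,0,0,1],[-1,-20,0,0,0,0,1],[0,0,0,0,0,0,1]]])

```text
time_s: 27.5
eef_pos: [0.5563, -0.2699, 0.147]
tcp_rot: [[-0.983, 0.182, 0.0], [0.182, 0.983, -0.0], [-0.0, -0.0, -1.0]]
ft_force: [-0.6, -0.3, -0.8]
grip_width: 0.0873
gripper_force: 0.0
```

>>> arm_command(motion=[[[0,0,0,0,0,0,1],[0,0,0,0,0,0,1]]])

```text
time_s: 27.7
eef_pos: [0.5571, -0.2667, 0.1468]
tcp_rot: [[-0.984, 0.179, 0.0], [0.179, 0.984, 0.0], [-0.0, 0.0, -1.0]]
ft_force: [-0.5, 0.3, 1.0]
grip_width: 0.0874
gripper_force: 0.0
```

```bash
python3 go.py 554.5 -282.4 60 -10.3; python3 - <<'E'
from fit import *
b=viewer.camera('scene')
for n,p0,z in(('stack_upper',(.596,-.127,-.11),.02),('carry_tray',(.555,-.282,-.18),0)):
  for r in spotter.regions_of(n,'scene'):
    u=proj('scene',np.array([[p0[0],p0[1],.025]]))[0];bx=r['box']
    if abs((bx[0]+bx[2])/2-u[0])<16 and abs((bx[1]+bx[3])/2-u[1])<20: print(n,fit(n,{'scene':r['pixels']},p0,z));break
cv2.imwrite('pics/g4.png',cv2.resize(b[150:300,130:400],None,fx=2.9,fy=2.9,interpolation=cv2.INTER_CUBIC))
E
```

```text
t 27.7 pos [ 557.1 -266.7  146.8] yaw -10.29 tilt z [0.0005 0.    ] | turn 0.0 shift [ -0.2 -15.9  86.8] w 87.4 F [-0.5  0.3  1. ] grip 0.0
stack_upper (array([ 586.79946205, -124.3183398 ,   -6.10384623]), np.float64(0.07680550248376006))
carry_tray (array([ 555.1376965 , -282.24274289,  -10.78160695]), np.float64(0.06968381353330699))
```

View pics/g4.png

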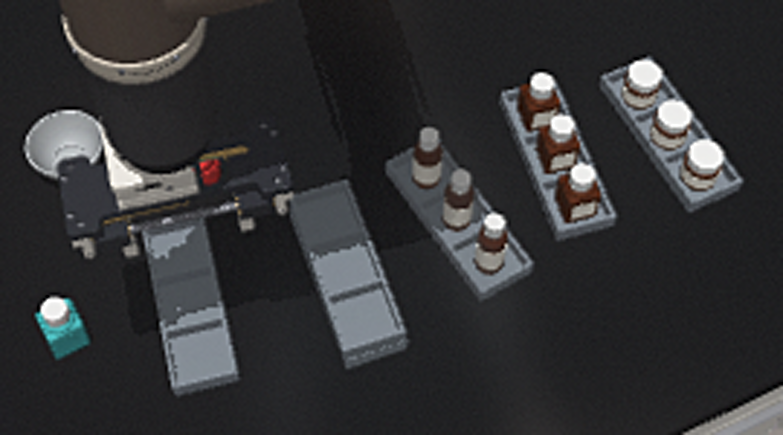

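All three bottles stand in their compartments: round (425,158), square (562,143), jar (703,165). Next is the tray.

>>> arm_command(motion=[[[0,-10,10,0,0,0,1],[0,-6,30,0,0,0,1],[0,0,30,0,0,0,1],[0,0,15,0,0,0,1],[0,0,0,0,0,0,1],[0,0,0,0,0,0,1]]])

```text
time_s: 28.45
eef_pos: [0.554, -0.2833, 0.0612]
tcp_rot: [[-0.984, 0.179, -0.001], [0.179, 0.984, -0.0], [0.001, -0.0, -1.0]]
ft_force: [-0.2, -0.8, 0.8]
grip_width: 0.0874
gripper_force: 0.0
```

```bash
python3 go.py 555 -282.4 4.5 -10.4; python3 - <<'E'
from fit import *
for i in range(2):
  b=viewer.camera('scene');M.pop('stack_upper',0)
  for r in spotter.regions_of('stack_upper','scene'):
    p0=(.596,-.127,-.11);u=proj('scene',np.array([[p0[0],p0[1],.025]]))[0];bx=r['box']
    if abs((bx[0]+bx[2])/2-u[0])<16 and abs((bx[1]+bx[3])/2-u[1])<20: print(fit('stack_upper',{'scene':r['pixels']},p0,.02));break
E
```

```text
t 28.45 pos [ 554.  -283.3   61.2] yaw -10.3 tilt z [-0.0008 -0.0002] | turn 0.1 shift [-0.8  1.1 56.7] w 87.4 F [-0.2 -0.8  0.8] grip 0.0
(array([ 592.31942875, -126.0386302 ,   -6.13149685]), np.float64(0.08097250700924807))
(array([ 593.00312899, -127.10162918,   -7.28124341]), np.float64(0.06500449044177392))
```

>>> arm_command(motion=[[[-0.5,1,20,0,0,0,1],[0,0,20,0,0,0,1],[0,0,10,0,0,0,1],[0,0,5,0,0,0,1],[0,0,1.5,0,0,0,1],[0,0,0,0,0,0,0.9],[0,0,0,0,0,0,0.84],[0,0,0,0,0,0,0.8]]], squeeze=20)

```text
time_s: 29.45
eef_pos: [0.5552, -0.2823, 0.0056]
tcp_rot: [[-0.984, 0.179, 0.001], [0.179, 0.984, -0.0], [-0.001, -0.0, -1.0]]
ft_force: [0.4, -0.6, 0.8]
grip_width: 0.0719
gripper_force: 0.0
```

>>> arm_command(motion=[[[0,0,0,0,0,0,0.76],[0,0,0,0,0,0,0.73],[0,0,0,0,0,0,0.7],[0,0,0,0,0,0,0.65],[0,0,0,0,0,0,0.6],[0,0,0,0,0,0,0.6]]], squeeze=20)

```text
time_s: 30.05
eef_pos: [0.5548, -0.2822, 0.005]
tcp_rot: [[-0.984, 0.179, 0.0], [0.179, 0.984, -0.0], [-0.0, -0.0, -1.0]]
ft_force: [-1.5, 0.9, 2.6]
grip_width: 0.0642
gripper_force: 20.0
```

>>> arm_command(motion=[[[0,0,-5,0,0,0,0.6],[0,0,-15,0,0,0,0.6],[0,0,-30,0,0,0,0.6],[0,0,-30,0,0,0,0.6],[0,0,-10,0,0,-2,0.6],[0,0,0,0,0,-2,0.6],[0,0,0,0,0,0,0.6],[0,0,0,0,0,0,0.6]]])

```text
time_s: 30.85
eef_pos: [0.5543, -0.2821, 0.0945]
tcp_rot: [[-0.994, 0.111, -0.001], [0.111, 0.994, 0.0], [0.001, 0.0, -1.0]]
ft_force: [-0.1, 0.3, -1.6]
grip_width: 0.064
gripper_force: 20.0
```

```bash
python3 go.py 596 -127 70 -6.3; python3 - <<'E'
from fit import *
M.pop('stack_upper')
a=viewer.camera('top');b=viewer.camera('scene');p0=(.596,-.127,-.11)
for c in('top','scene'):
  u=proj(c,np.array([[p0[0],p0[1],.035]]))[0]
  for r in spotter.regions_of('stack_upper',c):
    bx=r['box'];
    if abs((bx[0]+bx[2])/2-u[0])<16 and abs((bx[1]+bx[3])/2-u[1])<20: print(c,bx,fit('stack_upper',{c:r['pixels']},p0,.02));break
a=a[85:185,260:390];b=b[170:290,170:326]
o=[]
for c,(x0,y0,w,h) in {'top':(270,85,100,100),'scene':(185,180,100,100)}.items():
    im=cv2.resize(viewer.camera(c)[y0:y0+h,x0:x0+w],(400,400),interpolation=cv2.INTER_CUBIC)
    for z,col in((.02,(0,255,255)),):
        s=sil(c,[box(.184,.064,0,.023)],(.596,-.127,np.radians(-6.3)),z)
        for ct in cv2.findContours(s,cv2.RETR_EXTERNAL,cv2.CHAIN_APPROX_NONE)[0]:
            cv2.polylines(im,[((ct/S-[x0,y0])*4).astype(np.int32)],True,col,1)
    o.append(im)
cv2.imwrite('pics/st.png',np.hstack(o))
E
```

```text
t 30.85 pos [ 554.3 -282.1   94.5] yaw -6.38 tilt z [-0.0008  0.0003] | turn -0.1 shift [-24.4 158.7  24.5] w 64.0 F [-0.1  0.3 -1.6] grip 20.0
scene [229.4, 213.0, 268.9, 276.0] (array([ 593.44181643, -126.71331465,   -5.48843557]), np.float64(0.05237805936469364))
```

View pics/st.png

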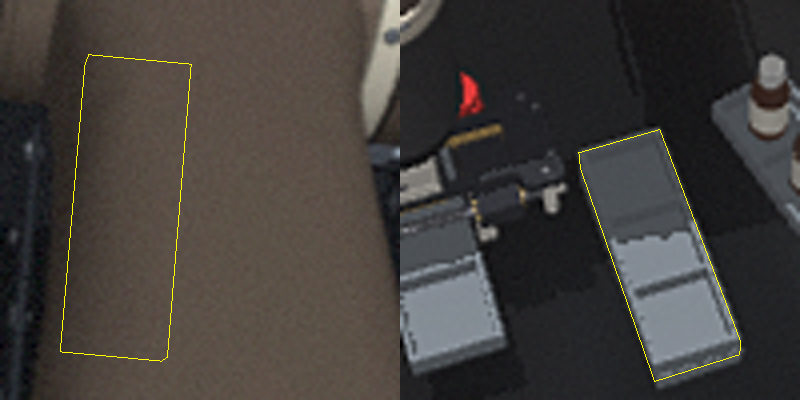

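The stack outline agrees well with the scene view, at about (595.5, -127), yaw -6.2°. Moving over it.

>>> arm_command(motion=[[[-1,10,0,0,0,0,0.6],[-4,25,0,0,0,0,0.6],[-5,34,0,0,0,0,0.6],[-5,34,0,0,0,0,0.6],[-5,34,0,0,0,0,0.6],[-3,16,0,0,0,0,0.6],[-1,5.5,0,0,0,0,0.6],[0,0,0,0,0,0,0.6]]])

```text
time_s: 31.95
eef_pos: [0.5961, -0.1266, 0.0948]
tcp_rot: [[-0.994, 0.109, -0.0], [0.109, 0.994, -0.0], [0.0, -0.0, -1.0]]
ft_force: [0.4, -0.8, -1.3]
grip_width: 0.0636
gripper_force: 20.0
```

>>> arm_command(motion=[[[0,0,0,0,0,0,0.6],[0,0,0,0,0,0,0.6],[0,0,0,0,0,0,0.6]]])

```text
time_s: 32.25
eef_pos: [0.5957, -0.1282, 0.0948]
tcp_rot: [[-0.994, 0.111, -0.0], [0.111, 0.994, -0.0], [0.0, -0.0, -1.0]]
ft_force: [-0.5, -0.6, -0.6]
grip_width: 0.064
gripper_force: 20.0
```

```bash
python3 go.py 595.5 -127 45 -6.2; python3 - <<'E'
from fit import *
b=viewer.camera('scene');M.pop('stack_upper',0)
z=env.observe()['eef_pos'][2]-.005
x0,y0=180,150
im=cv2.resize(b[y0:y0+140,x0:x0+140],(600,600),interpolation=cv2.INTER_CUBIC)
p=env.observe()['eef_pos']
for q,zz,col in(((.5955,-.127,np.radians(-6.2)),.02,(0,255,255)),((p[0],p[1],np.radians(-6.3)),z,(0,255,0))):
    s=sil('scene',TRAY,q,zz)
    for ct in cv2.findContours(s,cv2.RETR_EXTERNAL,cv2.CHAIN_APPROX_NONE)[0]: cv2.polylines(im,[((ct/S-[x0,y0])*600/140).astype(np.int32)],True,col,1)
cv2.imwrite('pics/st2.png',im)
E
```

```text
t 32.25 pos [ 595.7 -128.2   94.8] yaw -6.4 tilt z [-0.0003 -0.    ] | turn -0.2 shift [ 0.3  1.2 49.8] w 64.0 F [-0.5 -0.6 -0.6] grip 20.0
```

View pics/st2.png

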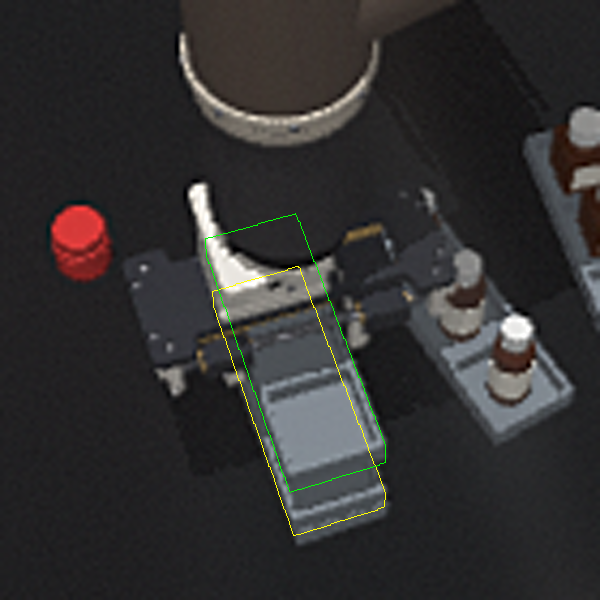

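```bash
python3 - <<'E'
from fit import *
b=viewer.camera('scene');p=env.observe()['eef_pos']
x0,y0,w,h=225,220,52,60;k=10
im=cv2.resize(b[y0:y0+h,x0:x0+w],None,fx=k,fy=k,interpolation=cv2.INTER_CUBIC);raw=im.copy()
for q,zz,col in(((.5955,-.127,np.radians(-6.2)),.02,(0,255,255)),((p[0],p[1],np.radians(-6.3)),p[2]-.005,(0,255,0))):
    s=sil('scene',TRAY,q,zz)
    for ct in cv2.findContours(s,cv2.RETR_EXTERNAL,cv2.CHAIN_APPROX_NONE)[0]: cv2.polylines(im,[((ct/S-[x0,y0])*k).astype(np.int32)],True,col,1)
cv2.imwrite('pics/st3.png',cv2.convertScaleAbs(np.hstack([raw[:,:270],im])[:, :790],alpha=1.5))
E
```

```text
(no output)
```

View pics/st3.png

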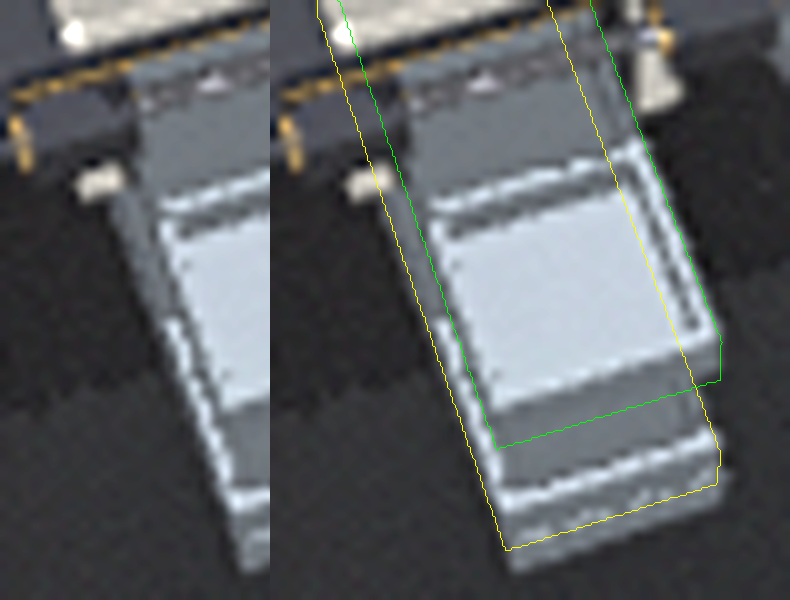

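The held tray and stack outlines both sit within a pixel of their drawn models, and the relative error is under about 2 mm against 7 mm foot play. Lowering.

>>> arm_command(motion=[[[0,1.8,10,0,0,0,0.6],[0,0,15,0,0,0,0.6],[0,0,10,0,0,0,0.6],[0,0,5,0,0,0,0.6],[0,0,3,0,0,0,0.6],[0,0,2,0,0,0,0.6],[0,0,1,0,0,0,0.6],[0,0,0,0,0,0,0.6]]])

```text
time_s: 33.15
eef_pos: [0.5964, -0.1255, 0.0491]
tcp_rot: [[-0.994, 0.11, 0.0], [0.11, 0.994, 0.0], [-0.0, 0.0, -1.0]]
ft_force: [0.1, -0.4, -1.1]
grip_width: 0.0636
gripper_force: 20.0
```

>>> arm_command(motion=[[[0,0,1,0,0,0,0.6],[0,0,0,0,0,0,0.6],[0,0,0.7,0,0,0,0.6],[0,0,0,0,0,0,0.6]]])

```text
time_s: 33.55
eef_pos: [0.5962, -0.1255, 0.0472]
tcp_rot: [[-0.994, 0.11, 0.0], [0.11, 0.994, 0.0], [-0.0, 0.0, -1.0]]
ft_force: [-0.2, 0.5, -1.2]
grip_width: 0.0637
gripper_force: 20.0
```

>>> arm_command(motion=[[[0,0,0.7,0,0,0,0.6],[0,0,0,0,0,0,0.6],[0,0,0.7,0,0,0,0.6],[0,0,0,0,0,0,0.6],[0,0,0.5,0,0,0,0.6],[0,0,0,0,0,0,0.6]]])

```text
time_s: 34.15
eef_pos: [0.5962, -0.1255, 0.0451]
tcp_rot: [[-0.994, 0.11, -0.0], [0.11, 0.994, 0.0], [0.0, -0.0, -1.0]]
ft_force: [0.1, 0.1, -2.0]
grip_width: 0.0635
gripper_force: 20.0
```

>>> arm_command(motion=[[[0,0,0.3,0,0,0,0.6],[0,0,0,0,0,0,0.6]]])

```text
time_s: 34.35
eef_pos: [0.5963, -0.1255, 0.0451]
tcp_rot: [[-0.994, 0.11, 0.0], [0.11, 0.994, -0.0], [-0.0, -0.0, -1.0]]
ft_force: [0.6, 0.3, 0.0]
grip_width: 0.064
gripper_force: 20.0
```

>>> arm_command(motion=[[[0,0,0.4,0,0,0,0.6],[0,0,0,0,0,0,0.6],[0,0,0,0,0,0,0.6]]])

```text
time_s: 34.65
eef_pos: [0.5962, -0.1255, 0.045]
tcp_rot: [[-0.994, 0.11, 0.0], [0.11, 0.994, -0.0], [-0.0, -0.0, -1.0]]
ft_force: [-3.2, 0.8, 5.0]
grip_width: 0.064
gripper_force: 20.0
```

>>> arm_command(motion=[[[0,0,0,0,0,0,0.76],[0,0,0,0,0,0,0.85],[0,0,0,0,0,0,0.95],[0,0,0,0,0,0,0.95],[0,0,-8,0,0,0,0.95],[0,0,-30,0,0,0,0.95],[0,0,-40,0,0,0,0.95],[0,0,-40,0,0,0,0.95]]])

```text
time_s: 35.45
eef_pos: [0.5959, -0.1256, 0.1642]
tcp_rot: [[-0.994, 0.11, -0.001], [0.11, 0.994, -0.0], [0.001, -0.0, -1.0]]
ft_force: [1.4, -0.2, 0.1]
grip_width: 0.0831
gripper_force: 0.0
```

>>> arm_command(motion=[[[0,0,-20,0,0,0,0.95],[15,-30,0,0,0,0,0.95],[20,-40,0,0,0,0,0.95],[20,-40,0,0,0,0,0.95],[20,-40,0,0,0,0,0.95],[20,-40,0,0,0,0,0.95],[20,-40,0,0,0,0,0.95],[20,-40,0,0,0,0,0.95]]])

```text
time_s: 36.25
eef_pos: [0.4312, -0.3804, 0.1835]
tcp_rot: [[-0.994, 0.11, 0.001], [0.11, 0.994, -0.001], [-0.001, -0.0, -1.0]]
ft_force: [1.2, -0.8, 0.4]
grip_width: 0.0832
gripper_force: 0.0
```

>>> arm_command(motion=[[[20,-40,0,0,0,0,0.95],[20,-40,0,0,0,0,0.95],[20,-40,0,0,0,0,0.95],[20,-40,0,0,0,0,0.95],[0,0,0,0,0,0,0.95],[0,0,0,0,0,0,0.95]]])

```text
time_s: 36.85
eef_pos: [0.3341, -0.53, 0.1826]
tcp_rot: [[-0.994, 0.113, -0.0], [0.113, 0.994, 0.0], [0.0, 0.0, -1.0]]
ft_force: [-0.9, 0.3, -0.4]
grip_width: 0.0836
gripper_force: 0.0
```

```bash
python3 - <<'E'
from fit import *
a=viewer.camera('top')[95:200,120:390];b=viewer.camera('scene')[160:300,160:400]
a=cv2.resize(a,None,fx=2.9,fy=2.9,interpolation=cv2.INTER_CUBIC);b=cv2.resize(b,(a.shape[1]*2//3,int(a.shape[1]*2/3*140/240)),interpolation=cv2.INTER_CUBIC)
o=np.zeros((a.shape[0]+b.shape[0],a.shape[1],3),np.uint8);o[:a.shape[0]]=a;o[a.shape[0]:,:b.shape[1]]=b
print(o.shape);cv2.imwrite('pics/end.png',o[:600])
E
```

```text
(608, 783, 3)
```

View pics/end.png

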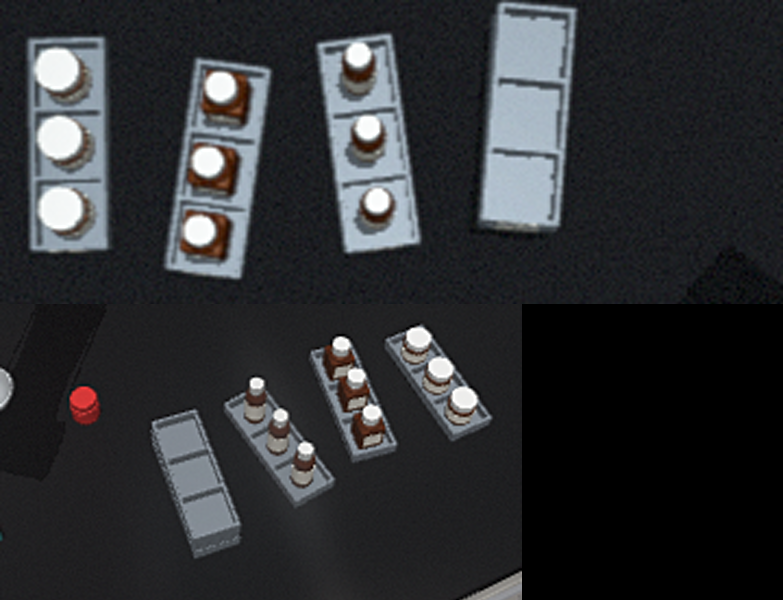

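Bottles are all upright in place, with the tray flush on the stack (535,115 top; 195,480 scene). One close look at the stack's alignment.

```bash
python3 - <<'E'
from fit import *
o=[]
for c,(x0,y0,w,h) in {'top':(278,90,48,92),'scene':(215,205,70,92)}.items():
    im=cv2.resize(viewer.camera(c)[y0:y0+h,x0:x0+w],None,fx=6,fy=6,interpolation=cv2.INTER_CUBIC);o.append(im)
cv2.imwrite('pics/st4.png',cv2.convertScaleAbs(np.hstack(o),alpha=1.5))
E
```

```text
(no output)
```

View pics/st4.png

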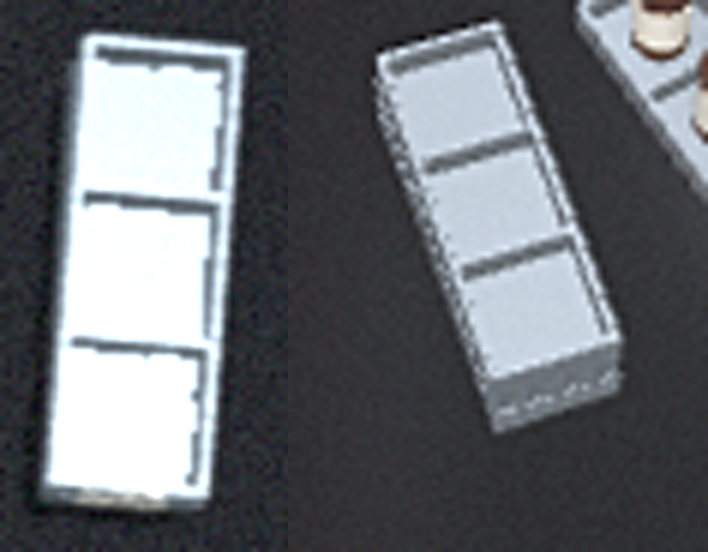

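The three tray faces line up as one block in both views, so the tray is level and seated.

```bash
python3 -c "
from cell import job
print(job.sign_off())"
```

```text
the job is handed in; nothing more can be done
None
```

The round, square and jar bottles stand upright in their matching trays, the empty carry tray is seated squarely on the stack, and I handed the job in at about 37 s of the 109 s allowed; no verdict came back.

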